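# Make up the turning kit and the glazing kit for the pottery class

## Robot

A 7-joint arm with a two-finger parallel gripper is mounted at the origin on the work surface. World frame = base frame: x ahead of the robot, y to its left, z up, the work surface at z = 0. Lengths are in mm, angles in rad, forces in N, time in s.
With the tool pointing down it reaches from about 400 to 875 mm from the base axis. Payload 19.3 kg.
Tool frame: the origin (TCP) lies at the very end of the fingers, on their centre line; the grasp point (between the pads) lies 19 mm behind it (grip_point_offset is the z of the grasp point in the tool frame, in mm); z points along the fingers, x is the direction in which the jaws open and shut, and the axes are right-handed (so a half turn about z gives the same grasp; the last joint's range is limited). The gripper opens to 85 mm and grips with 20 to 120 N. Pads are 22 mm wide; open, the fingers measure 114 mm over their backs; the gripper's body (76 mm by 85 mm) begins 54 mm behind the grasp point. The pads swing forward as they close: fully open they stand 13 mm farther back than shut.
Start: joints at [1.052, 0.521, -0.036, 1.599, 0.021, 1.021, -0.113], TCP at [271.15, -563.109, 231.291] pointing down, gripper open.
Joint ranges: [-2.91, 2.91], [-0.3, 2.13], [-1.5, 1.42], [0.17, 2.43], [-1.26, 4.41], [0.16, 1.93], [-2.52, 2.52]. Speed limits (rad/s): [1.89, 1.89, 2.39, 2.39, 3.01, 3.01, 3.01].

## Interface

Orientations are given as a 3x3 rotation matrix whose columns are the frame's x, y, z axes.
In Python, from workcell import movep, movel, goto_joints, open_gripper, clamp, wait, inverse_kinematics, read_state, camera, PlanningError, finish_job, grip_point_offset gives the robot as it stands. Calls block until the motion is done:
- movep(position, orientation): joint-space move of the TCP to a pose.
- movel(position, frame=None, max_speed=150, guard=None): straight line of the TCP; frame=None keeps the orientation; max_speed is the mean speed in mm/s. With guard (N) it stops when the force on the tool has changed by that much, and returns True; else False.
- goto_joints(angles): joint-space move.
- open_gripper() and clamp(): open the fingers fully, or close them until they stop; the grip force is fixed at half the most.
- wait(seconds).
- inverse_kinematics(position, orientation): joint angles nearest the present ones, or None.
- read_state(): the state.
- camera(name): name is "scene" or "top" or "wrist"; returns a dict with "image" (420x560x3 uint8, blue, green, red), "range_z" (420x560 float32, mm along the optical axis (not along the pixel's ray), 0 where there is no reading), "fx", "fy", "cx", "cy" (pixels), "cam_to_world" (4x4, takes a point from camera to world coordinates). Camera axes: x right, y up, looking along -z (the intrinsics and any distortion apply to the point x, -y, -z); pixel columns grow to the right and rows downward; lengths in mm; the calibration is good to about 2 mm. A picture is of the moment at which its call begins.
A pose or a line that the arm cannot do raises PlanningError and nothing moves.
- finish_job(): hands the job in, once; it reports no verdict.
The state is a dict: "time": time; "qpos": joint angles; "qvel": joint speeds; "joint_efforts": joint torques, N m; "eef_pos": TCP position; "tool_rot": TCP orientation; "ft_force": force on the tool from outside, world axes, zero at the start; "torque": the same for the moment, N m; "finger_gap": finger opening in mm.
Only numpy, scipy, OpenCV 4.12 (cv2) and the standard library are available. Lean on these libraries where they do the work, as an engineer would, in place of code of your own. Each camera call takes 0.05 s, during which the arm holds its last target.

## Task

Make up the two kits for tonight's pottery class: into the rectangular wooden tray put the tall beaker and the loop tool, and into the round tray put the low straight cup, the lidded jar and the stirring paddle. Set the pots and the jar down gently (do not drop them) so that they stand upright on the tray's floor, and lay the tools flat on the floor beside them, nothing resting on a rim or on another thing. The kiln post, the small bowl and the oval rib are not needed: leave them where they are.

Things in the scene. Friction and masses are not known exactly. Their poses are not given: they have to be found in the camera images.
- wood_tray: Rectangular wooden tray, open on top, fixed to the bench: 170 mm along its x, 200 mm along its y, 20 mm high; walls 8 mm thick, floor top 8 mm above its origin. Origin: centre of its underside, on the bench. It lies in the left or the right half of the bench, turned by up to 9 degrees.
- round_tray: Round grey plastic tray, open on top, fixed to the bench: outer diameter 210 mm, 20 mm high, wall 5 mm, flat floor whose top is 6 mm above its origin. Origin: centre of its underside, on the bench. It lies in the half of the bench opposite the wooden tray.
- tall_beaker: Tall straight terracotta beaker, open on top, hollow, standing: diameter 54 mm, height 100 mm, wall 5 mm. Origin: centre of its underside; z is its axis. It and the other four standing things (low cup, lidded jar, kiln post, small bowl) stand in shuffled places at the far side of the bench, at least 95 mm between centres. Weighs 0.17 to 0.35 kg.
- low_cup: Low straight-sided terracotta cup, open on top, hollow, standing: diameter 54 mm, height 50 mm, wall 5 mm. Origin: centre of its underside; z is its axis. Weighs 0.14 to 0.28 kg.
- lidded_jar: Closed round plastic glaze jar, standing: white body of diameter 50 mm, black lid of diameter 54 mm over the top 15 mm; height 70 mm in all. Origin: centre of its underside; z is its axis. Weighs 0.12 to 0.26 kg.
- loop_tool: Turning tool lying flat on the bench: wooden handle 84 mm long, 16 mm wide, 14 mm high, with a wire loop (about 24 mm wide) at either end; 150 mm long in all along its x. Origin: middle of the handle, on its underside; z up. It lies beside the paddle and the oval rib in the middle of the bench, in shuffled places about 110 mm apart, all roughly pointing away from the robot (within 12 degrees of world x). Weighs 35 to 70 g.
- paddle: Wooden glaze-stirring paddle lying flat on the bench: 140 mm long along its x, 12 mm thick; handle 16 mm wide from x = -70 to +20 mm, then a rounded blade 30 mm wide up to x = +70 mm. Origin: middle of its length, on its underside; z up. Weighs 35 to 70 g.
- kiln_post: Square pale ceramic kiln post, standing: 40 by 40 mm, 90 mm high. Origin: centre of its underside. Not needed; stays where it is.
- small_bowl: Small terracotta bowl with flared sides, standing: 84 mm across the rim, 42 mm high. Origin: centre of its underside. Not needed; stays where it is.
- oval_rib: Flat oval wooden rib with a dark dot in its middle, lying on the bench: 88 mm along its x, 44 mm wide, 8 mm thick. Origin: centre of its underside. Not needed; stays where it is.

How it is judged:
By the outcome, as a careful person would: the job done as asked, in the order asked, and still so for the second after the job is handed in, with the robot touching nothing.
It also fails if it takes over 128 s, if anything falls off the work surface, if the arm or the gripper's body presses on something with over 40 N, if the wrist force passes 120 N, or if a joint passes its speed limit or range.

## Working session

There is one attempt and no reset: what is moved stays moved. The work goes in short steps, each a Python script; the robot and the scene stay as the last script left them, time stands still between calls to the robot, and variables do not carry over. Pictures are saved under pics/ and viewed, and the job is handed in when it is done.

```bash
ls; mkdir -p pics; python3 - <<'E'
from workcell import *
import cv2,numpy as np
s=read_state(); print(s['time'],s['eef_pos'],s['tool_rot'],s['finger_gap'],grip_point_offset)
for n in ['top','scene']:
    c=camera(n); cv2.imwrite(f'pics/{n}0.png',c['image']); np.savez(f'pics/{n}0.npz',**c)
    print(n,c['fx'],c['fy'],c['cx'],c['cy'],np.round(c['cam_to_world'],3).tolist(),[k for k in c], (c['range_z']>0).mean())
E
```

```text
pics
0.0 [ 270.96873087 -562.8142844   230.71288575] [[ 4.33833218e-01 -9.00992990e-01 -6.09449601e-04]
 [-9.00992420e-01 -4.33833633e-01  1.01863976e-03]
 [-1.18218701e-03  1.07189708e-04 -9.99999295e-01]] 85.37034707475534 -18.700000000000003
top 456.79967400598514 456.79967400598514 285.2486326536182 208.81257511593643 [[-0.023, 0.98, -0.198, 361.843], [-0.999, -0.028, -0.021, -6.69], [-0.026, 0.198, 0.98, 1024.274], [0.0, 0.0, 0.0, 1.0]] ['image', 'range_z', 'fx', 'fy', 'cx', 'cy', 'cam_to_world'] 0.995922619047619
scene 473.20568774423964 473.20568774423964 282.33735020531765 210.59233665386967 [[-0.455, -0.692, 0.56, 1239.441], [0.89, -0.347, 0.295, 349.761], [-0.009, 0.633, 0.774, 999.529], [0.0, 0.0, 0.0, 1.0]] ['image', 'range_z', 'fx', 'fy', 'cx', 'cy', 'cam_to_world'] 0.996062925170068
```

View pics/top0.png

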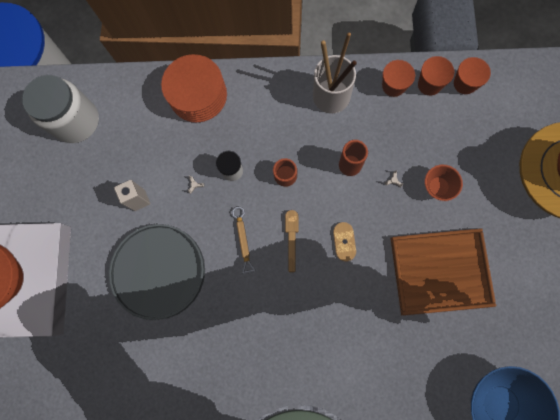

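View pics/scene0.png

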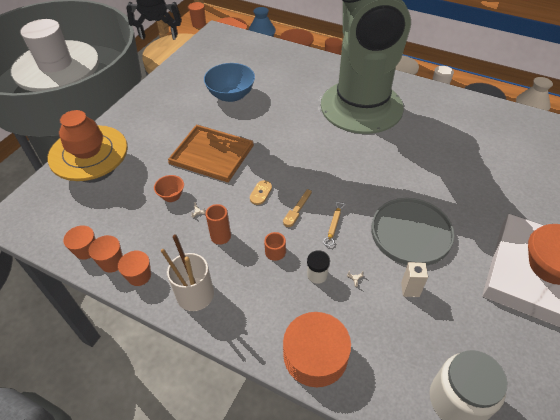

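The top view shows the wood tray right at about (442,271) and the round tray left at (158,272). The post is at (130,194), jar (229,165), low cup (285,172), beaker (354,157) and bowl (443,182). The loop tool is at (242,240), paddle (292,240) and rib (344,240). Two small stilts, at (194,184) and (394,179), also need to be avoided.

```bash
cat > h.py <<'E'
import numpy as np, cv2
def world(c):
    h,w=c['range_z'].shape
    u,v=np.meshgrid(np.arange(w),np.arange(h)); d=c['range_z']
    P=np.stack([(u-c['cx'])/c['fx']*d,-(v-c['cy'])/c['fy']*d,-d],-1)
    M=c['cam_to_world']; return P@M[:3,:3].T+M[:3,3]
def ray(c,uv,z):
    uv=np.atleast_2d(uv).astype(float)
    d=np.stack([(uv[:,0]-c['cx'])/c['fx'],-(uv[:,1]-c['cy'])/c['fy'],-np.ones(len(uv))],-1)
    M=c['cam_to_world']; d=d@M[:3,:3].T; o=M[:3,3]
    return o+d*((z-o[2])/d[:,2])[:,None]
E
python3 - <<'E'
from h import *
for n in ['top','scene']:
    c=dict(np.load(f'pics/{n}0.npz')); W=world(c); z=W[...,2]
    b=(abs(z)<15)&(W[...,0]>380)&(W[...,0]<900)&(abs(W[...,1])<500)
    print(n,'bench z',np.percentile(z[b],[5,25,50,75,95]).round(2))
    roi=(W[...,0]>380)&(W[...,0]<720)&(abs(W[...,1])<420)
    m=(roi&(z>5)&(z<130)).astype(np.uint8)
    k,l,s,ce=cv2.connectedComponentsWithStats(m)
    for i in range(1,k):
        if s[i,4]<25: continue
        q=W[l==i]; t=q[q[:,2]>np.percentile(q[:,2],95)-4]
        print(s[i].tolist(),ce[i].round(0),'zmax',np.percentile(q[:,2],95).round(1),'xr',q[:,0].min().round(),q[:,0].max().round(),'yr',q[:,1].min().round(),q[:,1].max().round(),'topc',t.mean(0).round(1))
c=dict(np.load('pics/top0.npz'));
im=cv2.resize(c['image'][130:340,90:510],None,fx=1.9,fy=1.9,interpolation=cv2.INTER_CUBIC); im=cv2.convertScaleAbs(im,alpha=1.5,beta=10); cv2.imwrite('pics/topz.png',im)
E
```

```text
top bench z [-2.48 -0.56  0.89  2.71  8.73]
[338, 140, 30, 36, 775] [353. 157.] zmax 101.1 xr 641.0 694.0 yr -175.0 -109.0 topc [ 668.  -136.6  100.1]
[216, 149, 27, 32, 603] [229. 165.] zmax 72.7 xr 636.0 715.0 yr 110.0 174.0 topc [663.2 136.6  70.9]
[273, 158, 24, 28, 511] [285. 172.] zmax 52.2 xr 621.0 676.0 yr -12.0 40.0 topc [647.7  13.   50.7]
[425, 164, 38, 37, 1029] [444. 182.] zmax 43.5 xr 570.0 653.0 yr -376.0 -294.0 topc [ 612.3 -335.8   42.1]
[385, 170, 18, 18, 103] [394. 180.] zmax 17.5 xr 611.0 649.0 yr -252.0 -214.0 topc [ 623.7 -234.6   17.9]
[188, 174, 17, 19, 101] [194. 184.] zmax 18.6 xr 613.0 657.0 yr 202.0 239.0 topc [629.5 224.9  19.8]
[114, 179, 36, 31, 695] [132. 195.] zmax 92.3 xr 574.0 626.0 yr 325.0 376.0 topc [599.4 350.5  90.6]
[232, 206, 23, 67, 409] [243. 240.] zmax 16.7 xr 427.0 577.0 yr 88.0 137.0 topc [501.2 112.2  14.7]
[285, 210, 14, 62, 563] [292. 236.] zmax 15.1 xr 426.0 564.0 yr -13.0 17.0 topc [504.8   2.6  13.1]
[333, 222, 23, 40, 666] [344. 241.] zmax 11.3 xr 446.0 533.0 yr -138.0 -91.0 topc [ 491.3 -115.2    9.3]
[108, 224, 97, 73, 4388] [15
[... 555 characters left out ...]
, 29, 38, 334] [296. 210.] zmax 15.6 xr 423.0 563.0 yr -13.0 19.0 topc [507.    4.8  13.5]
[191, 203, 40, 41, 845] [216. 222.] zmax 100.5 xr 592.0 695.0 yr -250.0 -108.0 topc [ 666.8 -135.1   99.9]
[323, 202, 23, 44, 243] [334. 223.] zmax 16.8 xr 422.0 572.0 yr 92.0 139.0 topc [501.5 114.4  14.9]
[371, 203, 84, 94, 3361] [410. 246.] zmax 89.6 xr 380.0 625.0 yr 198.0 408.0 topc [598.6 353.   90. ]
[264, 232, 22, 28, 498] [275. 245.] zmax 51.2 xr 591.0 674.0 yr -12.0 43.0 topc [646.   15.   50.1]
[306, 250, 24, 33, 623] [318. 266.] zmax 72.6 xr 590.0 688.0 yr 105.0 165.0 topc [661.9 139.2  70.8]
[347, 271, 17, 15, 94] [355. 277.] zmax 18.2 xr 610.0 649.0 yr 204.0 240.0 topc [629.2 225.6  17.4]
```

View pics/topz.png

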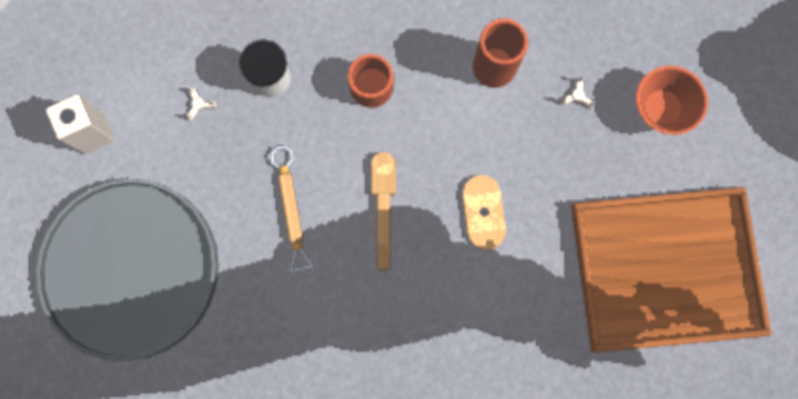

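Range and both views agree to about 2–3 mm, and the heights match the given sizes. Next I'll fit the rims, tools and trays.

```bash
cat > meas.py <<'E'
from h import *
def circ(q): return cv2.minEnclosingCircle(q[:,:2].astype(np.float32))
def circ_ls(q):
    A=np.c_[2*q[:,:2],np.ones(len(q))]; s=np.linalg.lstsq(A,(q[:,:2]**2).sum(1),rcond=None)[0]
    return s[:2].round(1),np.sqrt(s[2]+s[0]**2+s[1]**2).round(1)
E
python3 - <<'E'
from meas import *
for n in ['top','scene']:
    c=dict(np.load(f'pics/{n}0.npz')); W=world(c); X,Y,z=W[...,0],W[...,1],W[...,2]
    print(n)
    for nm,(x,y),h in [('beaker',(667,-136),100),('cup',(647,14),50),('jar',(662,138),70)]:
        q=W[(np.hypot(X-x,Y-y)<45)&(abs(z-h)<6)]; cc,r=circ(q); print(nm,np.round(cc,1),round(r,1),len(q),'mean',q.mean(0).round(1))
    q=W[(np.hypot(X-430,Y-305)<130)&(z>15)&(z<30)]
    print('round rim',circ_ls(q),np.round(circ(q)[0],1),circ(q)[1])
    q=W[(abs(X-430)<130)&(abs(Y+316)<140)&(z>14)&(z<30)]
    # largest comp only
    m=((abs(X-430)<130)&(abs(Y+316)<140)&(z>14)&(z<30)).astype(np.uint8)
    k,l,s,_=cv2.connectedComponentsWithStats(m); i=1+np.argmax(s[1:,4]); q=W[l==i]
    print('wood',[np.round(v,1) for v in cv2.minAreaRect(q[:,:2].astype(np.float32))],len(q))
    for nm,(x,y),h in [('loop',(501,113),14),('paddle',(504,3),12),('rib',(490,-114),8)]:
        m=((abs(X-x)<95)&(abs(Y-y)<45)&(z>h-6.)&(z<h+8)).astype(np.uint8)
        k,l,s,_=cv2.connectedComponentsWithStats(m,connectivity=8); q=W[m>0] if 0 else W[l==1+np.argmax(s[1:,4])]
        r=cv2.minAreaRect(q[:,:2].astype(np.float32)); print(nm,[np.round(v,1) for v in r],'xr',q[:,0].min().round(1),q[:,0].max().round(1))
E
```

```text
top
beaker [ 668.3 -136.7] 27.7 199 mean [ 667.7 -136.9   99.3]
cup [648.5  13.3] 27.3 169 mean [647.8  13.4  49.6]
jar [663.6 137.4] 27.5 464 mean [662.4 136.3  70.2]
round rim (array([434.7, 302.7]), np.float64(101.9)) [435.1 303.3] 105.45538330078125
wood [array([ 419.3, -323.3]), array([170.4, 201.2]), np.float64(3.9)] 1319
loop [array([509.3, 113.6]), array([118.9,  20.7]), np.float64(13.1)] xr 451.2 565.2
paddle [array([495.3,   3. ]), array([ 29.4, 137.5]), np.float64(88.6)] xr 426.5 563.9
rib [array([ 491.8, -118.8]), array([96.8, 58.4]), np.float64(3.0)] xr 443.8 539.1
scene
beaker [ 666.3 -134.7] 28.0 150 mean [ 667.1 -134.3   99.1]
cup [645.1  16. ] 27.9 148 mean [646.4  15.8  48.9]
jar [660.7 138. ] 28.0 368 mean [662.4 138.9  70. ]
round rim (array([432.5, 304.5]), np.float64(101.9)) [431.5 304.5] 107.46861267089844
wood [array([ 416.6, -321.3]), array([174.9, 204.6]), np.float64(3.7)] 631
loop [array([492.5, 113.7]), array([136.6,  18.8]), np.float64(6.6)] xr 424.3 561.4
paddle [array([493. ,   4.3]), array([ 30.8, 139.1]), np.float64(89.3)] xr 423.5 562.6
rib [array([ 484.7, -114. ]), array([114.4,  64.8]), np.float64(24.0)] xr 428.5 546.2
```

```bash
python3 - <<'E'
from meas import *
for n in ['top','scene']:
    c=dict(np.load(f'pics/{n}0.npz')); W=world(c); X,Y,z=W[...,0],W[...,1],W[...,2]
    hsv=cv2.cvtColor(c['image'],cv2.COLOR_BGR2HSV)
    for nm,x,y,h in [('loop',498,113,14),('paddle',495,3,12)]:
        m=(hsv[...,1]>90)&(hsv[...,0]<30)&(abs(X-x)<90)&(abs(Y-y)<40)
        v,u=np.nonzero(m); q=ray(c,np.c_[u,v],h)[:,:2]
        cen=q.mean(0); e,V=np.linalg.eigh(np.cov((q-cen).T)); a=V[:,1]*np.sign(V[0,1]); 
        t=(q-cen)@a; p=(q-cen)@V[:,0]
        print(n,nm,len(q),cen.round(1),'ang',np.degrees(np.arctan2(a[1],a[0])).round(1),'len',t.min().round(1),t.max().round(1),'w',p.min().round(1),p.max().round(1),'mid',(cen+a*(t.min()+t.max())/2).round(1))
E
```

```text
top loop 282 [500.2 112.5] ang 9.8 len -48.6 50.6 w -7.6 7.5 mid [501.2 112.7]
top paddle 505 [504.8   3.4] ang -0.9 len -78.2 56.5 w -13.8 13.5 mid [493.9   3.5]
scene loop 175 [503.1 114.9] ang 10.0 len -53.5 51.4 w -7.7 7.7 mid [502.  114.7]
scene paddle 322 [507.3   5.4] ang -0.8 len -82.4 60.1 w -14.8 15.9 mid [496.1   5.5]
```

```bash
cat > act.py <<'E'
from workcell import *
import numpy as np
def F(deg):
    c,s=np.cos(np.radians(deg)),np.sin(np.radians(deg))
    return np.array([[c,s,0],[s,-c,0],[0,0,-1.]])
WT=np.array([418,-322.5]); WA=3.8
RT=np.array([433.5,303.7])
def wt(x,y):
    a=np.radians(WA); return WT+np.array([x*np.cos(a)-y*np.sin(a),x*np.sin(a)+y*np.cos(a)])
def rt(x,y): return RT+np.array([x,y])
def st(tag=''):
    s=read_state(); print(tag,'t',round(s['time'],2),'p',np.round(s['eef_pos'],1),'gap',round(s['finger_gap'],1),'f',np.round(s['ft_force'],1)); return s
PLAN={ # name: pick xy, pick jaw deg, pick tcp z, place xy, place jaw deg, floor z, clear z
 'beaker':((667.5,-135.7),-90,58,wt(38,54),-90+WA,8,170),
 'cup':((647.2,14.5),-90,17,rt(-42,45),-90,6,130),
 'jar':((662.5,137.8),-90,36,rt(42,45),-90,6,150),
}
E
python3 - <<'E'
from act import *
from act import F
def chk(n,xy,d,z):
    for dd in (d,d+180):
        for zz in (z,z+130):
            q=inverse_kinematics([*xy,zz],F(dd)); print(n,np.round(xy,0),dd,zz,None if q is None else np.round(q,2))
for n,v in PLAN.items():
    chk(n+' pick',v[0],v[1],v[2]); chk(n+' place',v[3],v[4],v[2]+v[5])
a=np.radians(10)
chk('loop pick',np.array([500.5,113.5])+25*np.array([np.cos(a),np.sin(a)]),-80,5)
chk('loop pick-',np.array([500.5,113.5])-25*np.array([np.cos(a),np.sin(a)]),-80,5)
chk('loop place',wt(-18,-37),WA,13)
chk('paddle pick',(475,4),-91,4)
chk('paddle place',rt(-20,-38),-90,10)
E
```

```text
beaker pick [ 668. -136.] -90 58 [ 0.13  0.81 -0.02  1.55  0.03  0.78 -1.48]
beaker pick [ 668. -136.] -90 188 [ 0.15  0.66 -0.05  1.48  0.04  1.01 -1.49]
beaker pick [ 668. -136.] 90 58 [ 0.51  0.89 -0.66  1.53  0.64  0.94  1.22]
beaker pick [ 668. -136.] 90 188 [ 0.54  0.75 -0.72  1.45  0.51  1.14  1.31]
beaker place [ 452. -266.] -86.2 66 [ 0.43  0.61 -0.01  1.99  0.01  0.54 -1.09]
beaker place [ 452. -266.] -86.2 196 [ 0.44  0.41 -0.03  1.9   0.02  0.84 -1.1 ]
beaker place [ 452. -266.] 93.8 66 [ 0.87  0.68 -0.62  1.96  0.61  0.69  1.5 ]
beaker place [ 452. -266.] 93.8 196 [ 0.97  0.49 -0.74  1.87  0.41  0.93  1.67]
cup pick [647.  14.] -90 17 [-0.09  0.83 -0.03  1.66  0.04  0.65 -1.72]
cup pick [647.  14.] -90 147 [-0.05  0.65 -0.1   1.61  0.08  0.89 -1.75]
cup pick [647.  14.] 90 17 [ 0.32  0.92 -0.69  1.64  0.73  0.85  0.9 ]
cup pick [647.  14.] 90 147 [ 0.37  0.76 -0.78  1.58  0.6   1.05  0.99]
cup place [392. 349.] -90 23 [-0.97  0.7   0.17  2.01 -0.25  0.45 -2.18]
cup place [392. 349.] -90 153 [-1.12  0.5   0.38  1.95 -0.27  0.74 -2.15]
cup place [392. 349.] 90 23 [-0.29  0
[... 1479 characters left out ...]
3   1.97 -0.45  0.48 -2.04]
loop place [ 402. -361.] 183.8 143 [ 0.34  0.54  0.38  1.92 -0.29  0.74 -2.18]
paddle pick [475   4] -91 4 [-0.12  0.69 -0.02  2.13  0.03  0.33 -1.75]
paddle pick [475   4] -91 134 [ 0.    0.44 -0.18  2.07  0.12  0.65 -1.84]
paddle pick [475   4] 89 4 [ 0.35  0.76 -0.64  2.1   0.88  0.56  0.61]
paddle pick [475   4] 89 134 [ 0.44  0.52 -0.75  2.05  0.52  0.76  0.93]
paddle place [414. 266.] -90 10 [-0.82  0.7   0.17  2.09 -0.3   0.37 -1.98]
paddle place [414. 266.] -90 140 [-0.82  0.45  0.17  2.04 -0.12  0.66 -2.14]
paddle place [414. 266.] 90 10 [-0.41  0.71 -0.37  2.07  0.55  0.46  0.36]
paddle place [414. 266.] 90 140 [ 0.2   0.82 -1.32  1.99  0.91  1.11  0.04]
```

```bash
cat >> act.py <<'E'
def pick(xy,deg,z,hi):
    movep([*xy,hi],F(deg)); st('above')
    movel([*xy,z],max_speed=200); st('down')
    clamp(); st('clamped')
    movel([*xy,hi],max_speed=200); return st('lifted')
def place(xy,deg,z,hi,zup,guard=6,via=()):
    for v in via: movep(list(v[0]),F(v[1]))
    movep([*xy,hi],F(deg)); st('over')
    movel([*xy,z+10],max_speed=200); st('near')
    g=movel([*xy,z-4],max_speed=25,guard=guard); s=st(f'guard {g}'); print('expected z',z,'got',s['eef_pos'][2])
    return g
E
python3 - <<'E'
from act import *
v=PLAN['beaker']
s=pick(v[0],v[1],v[2],190)
from workcell import camera
import cv2
cv2.imwrite('pics/s1.png',camera('scene')['image'])
E
```

```text
above t 2.2 p [ 667.2 -137.   190.1] gap 85.8 f [-0.2  0.6  0.1]
down t 3.01 p [ 668.2 -136.    59.2] gap 85.7 f [-0.6 -0.3  1. ]
clamped t 3.42 p [ 668.2 -135.8   59.6] gap 53.4 f [-3.3  1.1 11.7]
lifted t 4.22 p [ 666.8 -135.5  188.8] gap 53.6 f [ 0.3  0.7 -3. ]
```

View pics/s1.png

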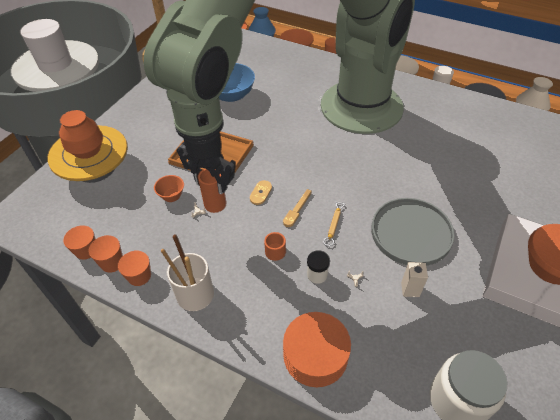

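The beaker is upright in the jaws at about (212,190). Placing it.

```bash
python3 - <<'E'
from act import *
v=PLAN['beaker']
place(v[3],v[4],v[2]+v[5],190,0)
open_gripper(); st('open')
movel([*v[3],200],max_speed=200); st('up')
# go clear for a look
movep([480,40,280],F(-90))
import cv2
from workcell import camera
for n in ['top','scene']: 
    c=camera(n); np.savez(f'pics/{n}2.npz',**c); cv2.imwrite(f'pics/{n}2.png',c['image'])
E
```

```text
over t 5.27 p [ 453.2 -265.8  189.9] gap 53.7 f [ 1.   0.8 -3.1]
near t 5.98 p [ 453.1 -266.    76.6] gap 53.3 f [ 0.4 -0.3 -2.4]
guard True t 6.41 p [ 452.8 -266.3   67.5] gap 53.0 f [-1.  -0.1 10.8]
expected z 66 got 67.53398051215363
open t 6.83 p [ 452.3 -266.1   66.9] gap 85.6 f [ 0.2 -0.6  0.4]
up t 7.65 p [ 451.9 -265.9  199.1] gap 85.3 f [ 0.  -0.4 -0.6]
```

View pics/scene2.png

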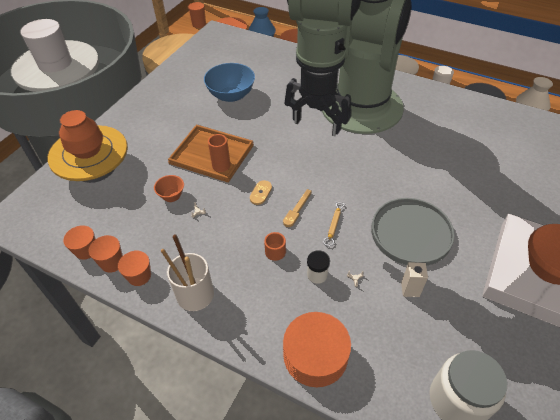

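The beaker stands upright in the wooden tray at about (220,153), and contact came within 1.5 mm of the expected height. Next I'll check its position, then pick the loop tool.

```bash
python3 - <<'E'
from meas import *
from act import *
c=dict(np.load('pics/scene2.npz')); W=world(c); q=W[(np.hypot(W[...,0]-452,W[...,1]+266)<45)&(abs(W[...,2]-108)<6)]
print(circ(q),q.mean(0), wt(38,54))
a=np.radians(10); p=np.array([500.5,113.5])-25*np.array([np.cos(a),np.sin(a)])
pick(p,-80,5,150)
c=camera('scene'); cv2.imwrite('pics/s3.png',cv2.resize(c['image'][60:300,180:460],None,fx=2.5,fy=2.5))
E
```

```text
((452.51678466796875, -265.8092041015625), 29.009214401245117) [ 452.40825369 -266.50156844  107.04622156] [ 452.33766517 -266.1003125 ]
above t 9.6 p [476.5 108.3 150.7] gap 85.5 f [-0.5 -0.   0.2]
down t 10.47 p [476.8 109.    6.2] gap 85.4 f [0.8 0.4 0.6]
clamped t 11.12 p [476.  109.2   5.4] gap 13.9 f [-1.8 -1.  11.4]
lifted t 11.99 p [475.4 109.  149.2] gap 14.2 f [ 0.3  0.  -1.3]
```

View pics/s3.png

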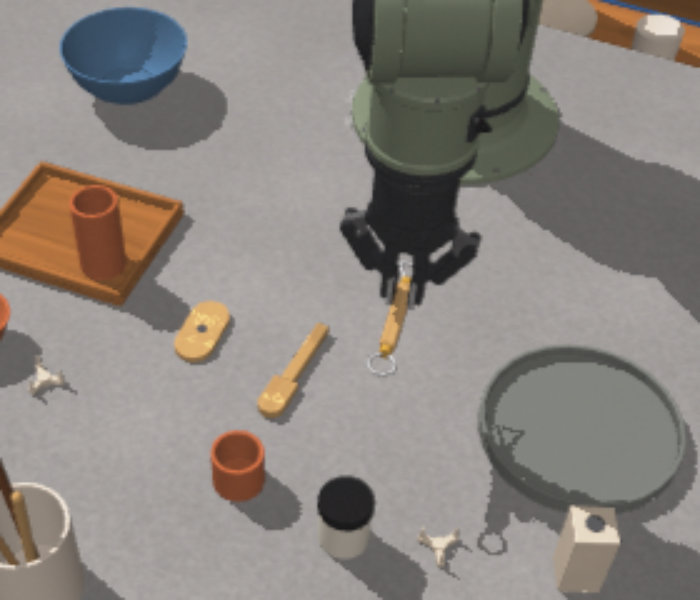

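```bash
python3 - <<'E'
from act import *
import cv2
p=wt(-18,-33)
place(p,WA,13,190,0,guard=5)
open_gripper(); st('open')
movel([*p,190],max_speed=200); st('up')
movep([560,14.5,220],F(90)); st()
for n in ['top','scene']: 
    c=camera(n); np.savez(f'pics/{n}4.npz',**c); cv2.imwrite(f'pics/{n}4.png',c['image'])
a=cv2.imread('pics/scene4.png')[110:200,150:290]; b=cv2.imread('pics/top4.png')[210:330,370:520]
b=cv2.resize(b,(500,400)); a=cv2.resize(a,(500*1,321)); cv2.imwrite('pics/v4.png',np.vstack([b[:300*1],a[:300]]) if 0 else np.hstack([cv2.resize(a,(400,260)),cv2.resize(b,(325,260))]))
E
```

```text
over t 14.12 p [ 402.7 -356.   189.9] gap 14.0 f [ 0.5  0.5 -0.5]
near t 15.11 p [ 402.7 -356.9   23.9] gap 14.0 f [ 1.3 -0.6 -0.3]
guard True t 15.55 p [ 402.4 -356.9   13.4] gap 14.4 f [-1.5 -0.   8.2]
expected z 13 got 13.414006132952402
open t 16.24 p [ 402.1 -356.7   13.1] gap 85.3 f [ 0.   0.  -0.4]
up t 17.27 p [ 401.8 -356.3  189.1] gap 85.6 f [0.7 0.4 0.3]
 t 18.77 p [559.9  13.  219.7] gap 85.5 f [-0.4 -0.2  0.6]
```

View pics/v4.png

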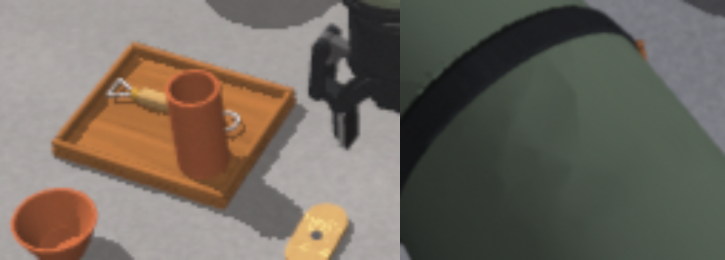

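The loop tool appears flat behind the beaker with both loops inside the walls. The top view is blocked by the arm, so I'll recheck later. Next, the cup.

```bash
python3 - <<'E'
from act import *
import cv2
v=PLAN['cup']
pick(v[0],90,v[2],180)
print(np.round(read_state()['qpos'],2))
c=camera('scene'); cv2.imwrite('pics/s5.png',c['image'])
for hi in (180,):
  q=inverse_kinematics([*v[3],hi],F(90)); print(q)
E
```

```text
above t 19.34 p [647.1  14.4 179.1] gap 85.6 f [-0.8  0.1 -0.2]
down t 20.31 p [647.9  14.6  18.4] gap 85.3 f [-0.2  0.7  1.5]
clamped t 20.73 p [647.7  14.5  18.4] gap 53.3 f [-4.7 -0.8 12.7]
lifted t 21.7 p [646.6  14.2 178.8] gap 52.8 f [ 0.4 -0.6 -2.3]
[ 0.39  0.73 -0.81  1.56  0.57  1.1   1.01]
[-0.18067791  0.57339134 -0.91394046  1.88348325  0.55208462  0.95988689
  0.22228753]
```

View pics/s5.png

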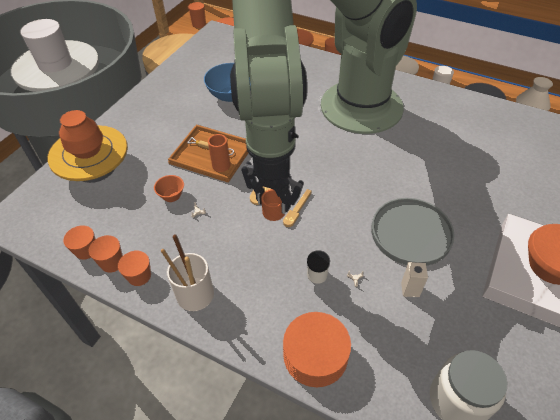

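The cup is held at about (272,205). Placing it in the round tray.

```bash
python3 - <<'E'
from act import *
import cv2
v=PLAN['cup']
place(v[3],90,v[2]+v[5],180,0)
open_gripper(); st('open')
movel([*v[3],180],max_speed=200); st('up')
v=PLAN['jar']
movep([560,100,210],F(90)); st('mid')
for n in ['top','scene']: 
    c=camera(n); np.savez(f'pics/{n}6.npz',**c); cv2.imwrite(f'pics/{n}6.png',c['image'])
pick(v[0],90,v[2],190)
cv2.imwrite('pics/s7.png',camera('scene')['image'])
a=cv2.imread('pics/scene6.png'); b=cv2.imread('pics/s7.png'); cv2.imwrite('pics/v7.png',np.hstack([a[80:340,120:500],b[80:340,120:500]]))
E
```

```text
over t 23.3 p [392.4 348.  179.9] gap 52.8 f [ 0.8  0.6 -2. ]
near t 24.18 p [391.8 349.   33.8] gap 53.1 f [ 0.9  0.1 -2. ]
guard True t 24.61 p [391.9 348.8  24.3] gap 53.0 f [-0.3 -1.7 11.6]
expected z 23 got 24.3398309357667
open t 25.03 p [391.6 348.5  23.8] gap 85.4 f [-0.1 -0.1 -0.1]
up t 25.97 p [391.3 348.2 179.1] gap 85.5 f [-0.2  0.2 -0. ]
mid t 27.12 p [559.3 101.6 209.8] gap 85.3 f [1.1 0.  0.3]
above t 27.74 p [662.  139.5 189.3] gap 85.5 f [-0.2 -0.4  0.5]
down t 28.66 p [663.1 138.   37.5] gap 85.1 f [-0.3  0.5  0.4]
clamped t 29.07 p [663.2 137.9  37.3] gap 52.1 f [-1.2 -1.1 10.8]
lifted t 29.99 p [662.  137.4 188.7] gap 51.9 f [-0.1 -1.  -0.7]
```

View pics/v7.png

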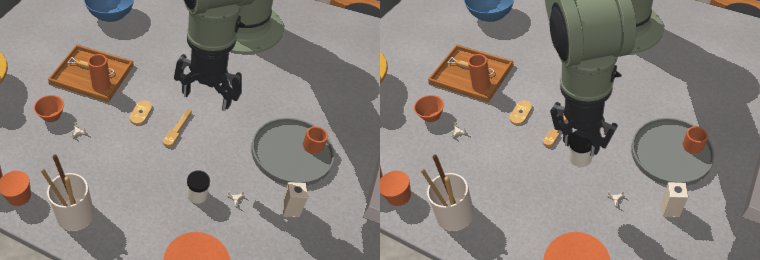

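```bash
python3 - <<'E'
import cv2
a=cv2.imread('pics/s7.png')[160:260,270:370]; cv2.imwrite('pics/v8.png',cv2.resize(a,None,fx=5,fy=5,interpolation=cv2.INTER_CUBIC))
E
```

```text
(no output)
```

View pics/v8.png

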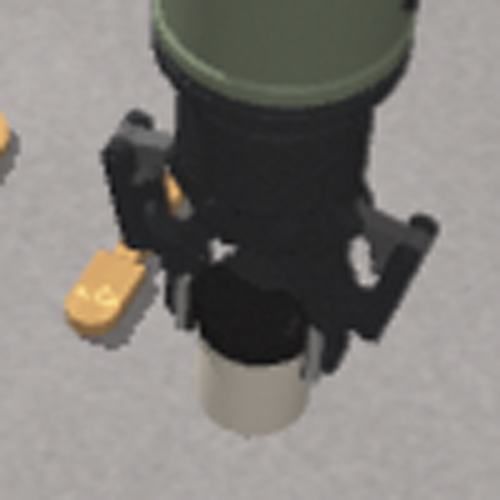

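The jar is held upright by the lid. Placing it.

```bash
python3 - <<'E'
from act import *
import cv2
v=PLAN['jar']
print(np.round(inverse_kinematics([*v[3],190],F(90)),2))
place(v[3],90,v[2]+v[5],190,0)
open_gripper(); st('open')
movel([*v[3],190],max_speed=200); st('up')
movep([474,50,200],F(89)); st('mid')
for n in ['top','scene']: 
    c=camera(n); np.savez(f'pics/{n}9.npz',**c); cv2.imwrite(f'pics/{n}9.png',c['image'])
E
```

```text
[-0.14  0.66 -0.9   1.71  0.58  1.06  0.35]
over t 31.13 p [476.8 347.6 189.7] gap 52.1 f [-0.3 -0.1 -0.9]
near t 31.98 p [476.  349.1  53. ] gap 52.2 f [-0.2  1.2 -0.7]
guard True t 32.4 p [476.  348.9  43.3] gap 51.9 f [-0.4  0.3  8.6]
expected z 42 got 43.34726606859363
open t 32.83 p [475.5 348.5  42.7] gap 85.5 f [-0.3 -0.5 -0.1]
up t 33.72 p [475.2 348.2 189. ] gap 85.6 f [ 0.1  0.1 -0.2]
mid t 34.87 p [474.2  51.1 199.9] gap 85.3 f [ 0.4  0.8 -0.2]
```

View pics/scene9.png

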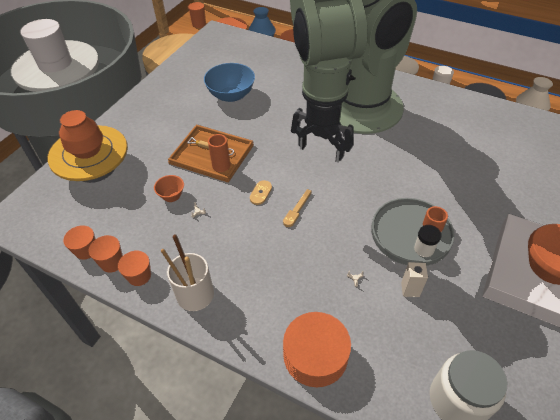

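View pics/top9.png

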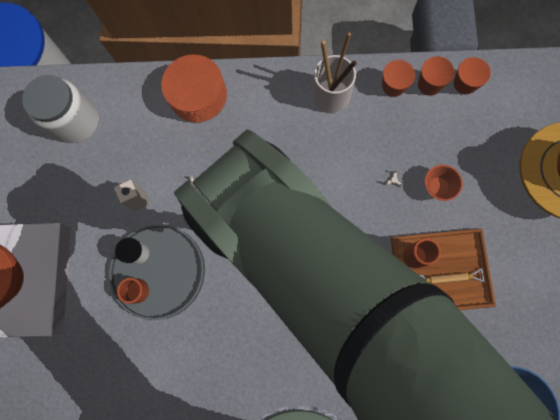

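Both pots stand inside the round tray with clearance: in the top view the jar is at (130,250) and the cup at (132,290). The wood tray shows the loop tool flat, clear of the beaker. Last item: the paddle.

```bash
python3 - <<'E'
from act import *
import cv2
pick((489.5,4.0),89,4,150)
cv2.imwrite('pics/s10.png',cv2.resize(camera('scene')['image'][100:300,230:490],None,fx=2.5,fy=2.5))
E
```

```text
above t 35.35 p [489.4   4.4 149.2] gap 85.5 f [-0.1  1.3  0.4]
down t 36.23 p [490.1   4.5   5. ] gap 85.4 f [0.8 0.7 0.1]
clamped t 36.9 p [489.6   3.9   4.4] gap 14.1 f [-3.  -1.5 11.5]
lifted t 37.78 p [489.    3.8 149. ] gap 13.7 f [-0.8 -0.  -0.5]
```

View pics/s10.png

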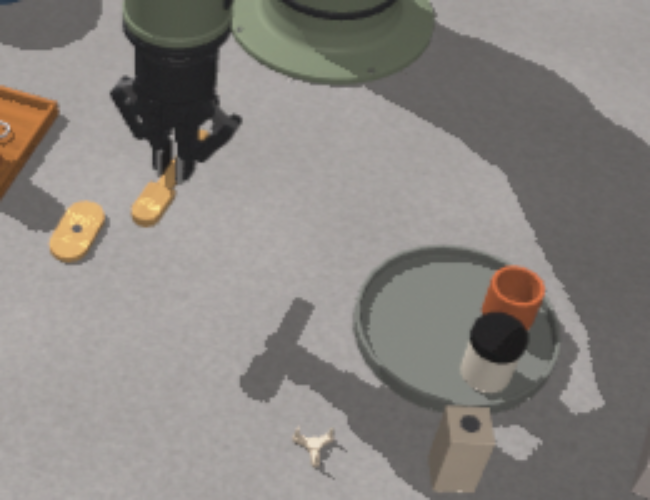

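The paddle is held level. Placing it.

```bash
python3 - <<'E'
from act import *
import cv2
p=rt(0,-36)
print(np.round(inverse_kinematics([*p,150],F(90)),2))
place(p,90,10,150,0,guard=5)
open_gripper(); st('open')
movel([*p,190],max_speed=200); st('up')
goto_joints([1.052,0.521,-0.036,1.599,0.021,1.021,-0.113]); st('home')
for n in ['top','scene']: 
    c=camera(n); np.savez(f'pics/{n}11.npz',**c); cv2.imwrite(f'pics/{n}11.png',c['image'])
t=cv2.convertScaleAbs(cv2.imread('pics/top11.png')[130:340,90:510],alpha=1.5,beta=10)
cv2.imwrite('pics/v11.png',cv2.resize(t,None,fx=1.9,fy=1.9,interpolation=cv2.INTER_CUBIC))
E
```

```text
[-0.01  0.6  -0.91  1.95  0.61  0.9   0.34]
over t 38.88 p [434.  266.4 149.6] gap 13.8 f [-0.4  0.1 -1.1]
near t 39.68 p [433.9 267.7  20.7] gap 13.8 f [ 0.1 -0.4  0.3]
guard True t 40.12 p [433.9 267.7  10.4] gap 13.9 f [ 1.  -1.3  8.2]
expected z 10 got 10.396762373156458
open t 40.82 p [433.6 267.5  10.1] gap 85.2 f [ 0.  -0.   0.3]
up t 41.87 p [433.2 267.3 189. ] gap 85.3 f [-0.5  0.3  0.2]
home t 44.84 p [ 272.  -563.   231.6] gap 85.7 f [ 0.5 -0.9  0.3]
```

View pics/v11.png

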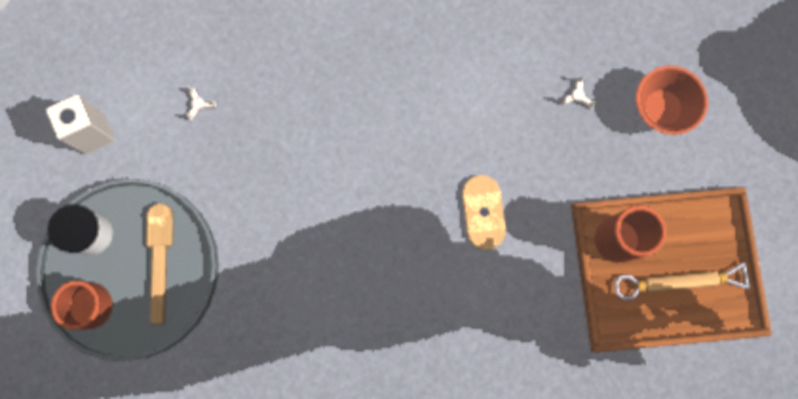

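View pics/scene11.png

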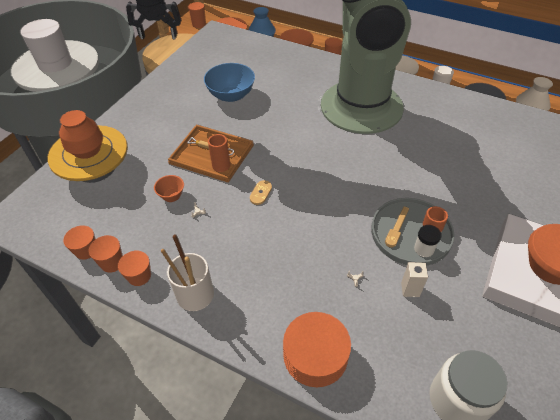

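```bash
python3 - <<'E'
from meas import *
from act import wt,rt
for n in ['top','scene']:
    c=dict(np.load(f'pics/{n}11.npz')); c0=dict(np.load(f'pics/{n}0.npz')); W=world(c); W0=world(c0); print(n)
    for nm,xy,h in [('beaker',wt(38,54),108),('cup',rt(-42,45),56),('jar',rt(42,45),76)]:
        q=W[(np.hypot(W[...,0]-xy[0],W[...,1]-xy[1])<40)&(abs(W[...,2]-h)<6)]; print(nm,xy.round(1),np.round(circ(q)[0],1),round(circ(q)[1],1),'z',np.percentile(q[:,2],[10,50,90]).round(1))
    hsv=cv2.cvtColor(c['image'],cv2.COLOR_BGR2HSV)
    m=(np.hypot(W[...,0]-433,W[...,1]-304)<96)&(W[...,1]<300)&(hsv[...,1]>90)&(W[...,2]>11)
    q=W[m]; print('paddle',[np.round(v,1) for v in cv2.minAreaRect(q[:,:2].astype(np.float32))],np.percentile(q[:,2],[5,50,95]).round(1), 'far half z',np.median(q[q[:,0]>450][:,2]).round(1),'near',np.median(q[q[:,0]<420][:,2]).round(1),'maxr',np.hypot(q[:,0]-433.5,q[:,1]-303.7).max().round(1))
    R=np.array([wt(1,0)-wt(0,0),wt(0,1)-wt(0,0)]); L=(W[...,:2]-wt(0,0))@R.T
    m=(abs(L[...,0])<70)&(abs(L[...,1])<88)&(W[...,2]>15)&(W[...,2]<32)&(L[...,0]<6); q=W[m]; l=L[m]; 
    print('loop tray-x',l[:,0].min().round(1),l[:,0].max().round(1),'tray-y',l[:,1].min().round(1),l[:,1].max().round(1),'z',np.percentile(q[:,2],[5,50,95]).round(1),[np.median(q[(l[:,1]>a)&(l[:,1]<a+30)][:,2]).round(1) for a in (-60,-30,0)])
    for nm,xy,h,r in [('post',(599,351),90,30),('bowl',(610,-335),42,50),('rib',(490,-115),9,50)]:
        f=lambda W:W[(np.hypot(W[...,0]-xy[0],W[...,1]-xy[1])<r)&(abs(W[...,2]-h)<5)].mean(0).round(1)
        print(nm,f(W0),f(W))
E
```

```text
top
beaker [ 452.3 -266.1] [ 453.5 -267.4] 27.2 z [104.8 108.  110. ]
cup [391.5 348.7] [392.8 347.1] 27.3 z [52.3 55.4 57.9]
jar [475.5 348.7] [476. 348.] 27.8 z [73.4 76.  78.4]
paddle [array([439.4, 266. ]), array([138.3,  30.5]), np.float64(0.4)] [14.5 17.7 20.9] far half z 17.8 near 17.7 maxr 85.3
loop tray-x -52.4 -1.1 tray-y -85.7 64.2 z [15.7 20.7 24.3] [np.float64(21.2), np.float64(21.8), np.float64(21.4)]
post [599.2 350.9  90.1] [599.1 351.1  90. ]
bowl [ 613.3 -338.1   41.3] [ 613.  -338.8   41.3]
rib [ 490.5 -114.9    8.4] [ 490.6 -115.3    8.3]
scene
beaker [ 452.3 -266.1] [ 451.5 -267. ] 30.0 z [103.8 106.5 109.6]
cup [391.5 348.7] [389.5 349.5] 28.8 z [51.4 55.  58.1]
jar [475.5 348.7] [476.2 349. ] 28.4 z [73.7 76.  78.3]
paddle [array([439.6, 268.9]), array([ 29.3, 136.8]), np.float64(87.9)] [14.5 18.  21.7] far half z 17.8 near 18.2 maxr 85.0
loop tray-x -30.9 -4.3 tray-y -82.6 67.7 z [16.  19.7 24.5] [np.float64(21.2), np.float64(21.0), np.float64(nan)]
post [598.7 353.2  89.9] [598.5 352.9  89.9]
bowl [ 604.4 -337.4   41. ] [ 605.  -337.1   41.2]
rib [ 489.2 -113.2    8.1] [ 489.4 -113.2    8.2]
  return _methods._mean(a, axis=axis, dtype=dtype,
  ret = ret.dtype.type(ret / rcount)
```

Everything measures correctly: rims at floor plus object height, tools level, and the three unneeded items unmoved. Handing in.

```bash
python3 - <<'E'
from workcell import *
print(finish_job(), read_state()['time'])
E
```

```text
the job is handed in; nothing more can be done
the job is handed in; nothing more can be done
```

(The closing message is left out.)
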